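# Pin the mill rotor before cleaning

## Task

Lock the rotor of the sample mill so that it can be opened and cleaned: stand the red-headed lock pin in the steel hole on top of the mill's bearing block, turn the five-armed star handle by feel until the hidden cross-hole in the shaft comes under the pin and the pin drops in, then push the pin fully home. Do not force the pin or the handle, and leave the other things where they are.

Things in the scene. Friction and masses are not known exactly. Their poses are not given: they have to be found in the camera images.
- mill: Sample mill, fixed: grey base 150 x 305 mm, aluminium bearing block, steel drum with a square hopper, white motor. Origin on the bench straight under the lock-pin hole; y runs along the level shaft from the star handle (-y) to the motor (+y), z up. The hopper stands at y = +65 to +143 mm, up to 202 mm high; a spout and cup reach 124 mm to -x in front of the drum.
- pin_bore (a point): Centre of the mouth of the upright lock-pin hole: a bright steel bush 26 mm across on top of the bearing block, 131 mm above the bench. The hole is 11.5 mm wide with a 3 mm countersink. 30 mm below the mouth it is closed by the round side of the shaft, until the cross-hole is turned under it.
- shaft_axis (a point): Point on the shaft's axis under the pin hole, inside the block, 46 mm below pin_bore; does not turn. The shaft is 32 mm thick here with one countersunk 12 mm cross-hole right through it, upright every half turn. Nothing outside shows where it is; it never starts nearer than about 0.6 rad to upright. A pin standing on the shaft drops in by its own weight.
- plungers (a point): Point on the hole's axis below the shaft, 72 mm under pin_bore, where two spring plungers catch the dropped pin some 4 to 9 mm short of home. Pushing the pin past them takes about 5 to 16 N; they then grip its shank.
- star_centre (a point): Centre of the star handle's hub on the shaft's end, 105 mm from the pin hole toward the mill's -y, 85 mm above the bench; does not turn with it. Five steel arms 9 mm thick, 72 degrees apart in the upright plane across the shaft, each ending in a black ball 20 mm wide, reach 60 mm from the axis; hub 32 mm wide. Clear for 45 mm along the shaft toward the block, open on the other side.
- shaft_end (a point): Outer end of the star handle's hub, on the shaft's axis, 13 mm beyond star_centre; does not turn. The handle turns endlessly both ways and stays where left; its arms and balls are polished and slippery; 1 to 3 N on an arm turns it. Once the pin is in the cross-hole it stops dead: 5 to 8 N on an arm is plenty to feel it. The push loads the pin up to fivefold; over 80 N on it is too much.
- lock_pin: Loose lock pin, about 75 g, upright in one of the tool block's two holes. Steel shank 10 mm thick, 80 mm long with a chamfered end, then a collar 25 mm wide and 4 mm thick, then a red knob 22 mm thick and 26 mm tall (84 to 110 mm). Origin at the centre of the shank's lower end, z up along the pin. When it is home the collar's underside (at 80 mm) lies on the bush.
- tool_block: Grey plastic tool block, 50 x 115 x 50 mm, fixed to the bench, with a rubber foot; origin at the centre of its underside, long side along its y. Two 12 mm holes, 42 mm deep, at y = -32 and +32 mm: one holds the lock pin, the other the screwdriver.
- screwdriver: Short screwdriver with a yellow handle 25 mm thick, standing in the other hole of the tool block, 122 mm high; leave it.
- timer: White kitchen timer, 62 x 68 x 18 mm, lying on the bench; leave it. Origin at its underside.
- beaker_100: Small glass beaker, 54 mm wide, 69 mm high; leave it. Origin at its underside.
- nail_brush: Grey cleaning brush with a bow handle, 30 x 85 x 55 mm; leave it. Origin at its underside.
- spare_pans: Stack of shallow aluminium dishes, 95 mm wide, 20 mm high; leave it. Origin at its underside.
- jar_cocoa: Sample jar with a blue lid, 52 mm wide, 71 mm high; leave it. Origin at its underside.
There are look-alikes about, which are no part of the job. There is more than one size of the lock_pin; the one meant has the size given above.

How it is judged:
By the outcome, as a careful person would: the job done as asked, in the order asked, and still so for the second after the job is handed in, with the robot touching nothing.
It also fails if it takes over 72 s, if anything falls off the work surface, if the arm or the gripper's body presses on something with over 40 N, if the wrist force passes 120 N, or if a joint passes its speed limit or range.

## Robot

A 7-joint arm with a two-finger parallel gripper is mounted at the origin on a cart in front of the work surface, level with it; the furniture and walls round the work are solid. World frame = base frame: x ahead of the robot, y to its left, z up, the work surface at z = 0. Lengths are in m, angles in rad, forces in N, time in s.
With the tool pointing down it reaches from about 0.4 to 0.85 m from the base axis. Payload 10.4 kg.
Tool frame: the origin (TCP) lies between the finger pads; the fingertips stand 25 mm ahead of it and the grasp point (between the pads) lies 6 mm ahead of it; z points along the fingers, y is the line along which they close (so a half turn about z gives the same grasp; the last joint's range is limited). The gripper opens to 85 mm and grips with 20 to 120 N. Pads are 22 mm wide; open, the fingers measure 114 mm over their backs; the gripper's body (76 mm by 85 mm) begins 54 mm behind the grasp point. The pads swing forward as they close: fully open they stand 13 mm farther back than shut.
Start: joints at [-1.157, 0.332, -0.065, 1.46, 0.022, 1.35, -0.088], TCP at [0.264, 0.566, 0.256] pointing down, gripper open.
Joint ranges: [-2.6, 2.6], [-0.5, 2.12], [-1.47, 1.34], [0.16, 2.42], [-1.27, 4.41], [0.06, 2.06], [-2.6, 2.6]. Speed limits (rad/s): [2.22, 2.22, 2.79, 2.79, 3.14, 3.14, 3.14].

## Interface

Orientations are given as a rotation vector (axis times angle).
In Python, from bench import ctrl gives the robot as it stands.
- The arm moves only by the tool jog_arm, never from a script. Its argument "steps" is a list of rows, each a list of 6 numbers: the shift along the tool's x, y, z in m, then the turn, a rotation vector about the tool's x, y, z in degrees. In form: [[x, y, z, rx, ry, rz], ...]. A call has 1 to 5 rows; each row is the pose to reach, as a shift and turn from the pose commanded when the call began, along the tool's axes at that moment; what a row does not reach only later rows make up. A row lasts 1/10 s, in which the tool goes at most 50 mm and 8.59 degrees, less where a joint would pass 70% of its speed; a pose out of reach is approached as far as the arm can. A call with a gripper value outside its range is refused whole. "hand" is the gripper's target within -1 to 1 (fully open at 1, half-way at 0, shut at -1), set as the call begins (left out, the last holds). The fingers move at their own pace and stop on an object; "force" is the grip in N (left out, the last holds). Time passes only in rows, so rows that repeat a pose let the fingers close. It gives the time, the measured TCP pose, the force, the opening and the grip force at its end, in the units of the state.
- ctrl.observe(): the state, without advancing time (a new reading comes with each control period).
- ctrl.grab_frame(name): name is "scene" or "top" or "wrist"; returns the picture (480x640x3 uint8, red, green, blue); there is no depth.
- ctrl.calibration(name): a dict with "fx", "fy", "cx", "cy" (pixels), "eye" and "orientation" of the camera in the world. Camera axes: x right, y down, z forward; pixel columns grow to the right and rows downward; lengths in m; the calibration is good to about 2 mm. A picture is of the moment at which its call begins: read the wrist's pose just before it. calibration takes no time and is no camera call; for the wrist camera it gives the pose at the moment of the call.
- ctrl.sign_off(): hands the job in; it is judged then, once.
The state is a dict: "time_s": time; "q": joint angles; "qd": joint speeds; "tau": joint torques, N m; "eef_pos": TCP position; "orientation": TCP orientation; "wrist_force": force on the tool from outside, world axes, zero at the start; "torque": the same for the moment, N m; "gripper_width": finger opening in m; "grasp_force": force on a finger pad.
Only numpy, scipy, OpenCV 4.12 (cv2) and the standard library are available. Lean on these libraries where they do the work, as an engineer would, in place of code of your own. Each camera call takes 0.05 s, during which the arm holds its last target. There are 200 camera calls.

## Working session

There is one attempt and no reset: what is moved stays moved. The work goes in short steps, Python scripts to look and compute and a tool call to move; the robot and the scene stay as the last step left them, time stands still between calls to the robot, and variables do not carry over. Pictures are saved under pics/ and viewed, at most 10 in all, crops included, and the job is handed in when it is done.

Besides the shell and the picture viewer there is one more tool, called as name(argument=value, ...), one argument or row to a line, values as JSON. jog_arm: Moves the arm, as the interface text tells. Its arguments: {"type":"object","properties":{"steps":{"type":"array"},"hand":{"type":"number"},"force":{"type":"number"}},"required":["steps"]}

```bash
mkdir -p pics; ls; python3 - <<'E'
from bench import ctrl
import cv2,json
s=ctrl.observe();print({k:s[k] for k in ('time_s','eef_pos','orientation','gripper_width','wrist_force')})
for n in('scene','top'):
    cv2.imwrite(f'pics/{n}0.png',ctrl.grab_frame(n)[:,:,::-1]);print(n,ctrl.calibration(n))
E
```

```text
pics
{'time_s': 0.0, 'eef_pos': array([0.26427779, 0.56598823, 0.25548798]), 'orientation': array([-6.80657273e-01, -3.06671573e+00,  2.31603620e-03]), 'gripper_width': 0.08532970568867693, 'wrist_force': array([ 0.36104871, -0.59552789,  0.03609577])}
scene {'fx': 537.8260928826164, 'fy': 537.8260928826164, 'cx': 325.1272587439618, 'cy': 248.36014688381724, 'eye': array([ 0.23370261, -0.87254883,  0.61227438]), 'orientation': array([-2.06011214,  0.46630579, -0.25971205])}
top {'fx': 491.6624906237235, 'fy': 491.6624906237235, 'cx': 319.36621364527156, 'cy': 241.8546158772648, 'eye': array([ 0.36474003, -0.09078822,  1.154677  ]), 'orientation': array([-2.10991782,  2.15794044, -0.22702667])}
```

View pics/scene0.png

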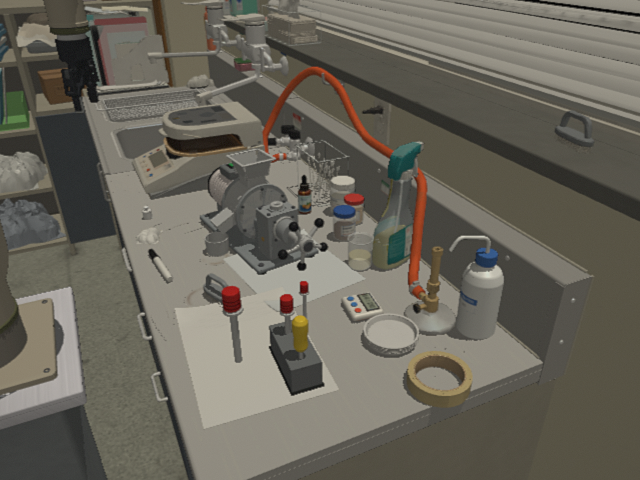

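View pics/top0.png

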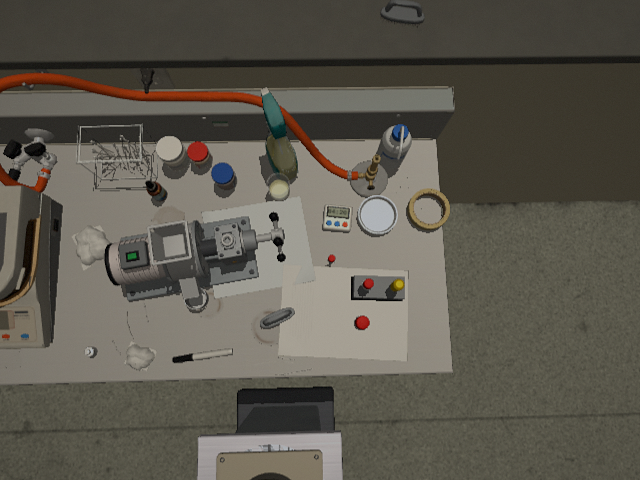

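The scene view shows the mill at (265,210), and the tool block at (297,355) with a red pin at (287,303) and the yellow screwdriver at (300,330). Decoy pins stand at (232,300) and (304,287). In the top view the bush is near (228,240), the star near (277,237), the pin knob near (369,284) and the screwdriver near (398,285).

```bash
python3 - <<'E'
import cv2,numpy as np
t=cv2.imread('pics/top0.png');s=cv2.imread('pics/scene0.png')
a=cv2.resize(t[205:285,190:300],(440*1,320),interpolation=cv2.INTER_CUBIC)
b=cv2.resize(t[262:312,340:415],(360,240),interpolation=cv2.INTER_CUBIC)
c=cv2.resize(s[190:280,240:340],(360,324),interpolation=cv2.INTER_CUBIC)
d=cv2.resize(s[280:390,260:330],(160,251),interpolation=cv2.INTER_CUBIC)
m=np.zeros((600,800,3),np.uint8);m[:320,:440]=a;m[330:570,:360]=b;m[:324,440:]=c;m[330:581,400:560]=d
cv2.imwrite('pics/m1.png',m)
E
cat > h.py <<'E'
import numpy as np
from scipy.spatial.transform import Rotation as R
from bench import ctrl
def ray(n,u,v,c=None):
    c=c or ctrl.calibration(n)
    d=R.from_rotvec(c['orientation']).apply([(u-c['cx'])/c['fx'],(v-c['cy'])/c['fy'],1]);return np.array(c['eye']),d
def atz(n,u,v,z,c=None):
    e,d=ray(n,u,v,c);return e+d*(z-e[2])/d[2]
def proj(n,p,c=None):
    c=c or ctrl.calibration(n)
    q=R.from_rotvec(c['orientation']).inv().apply(np.array(p)-c['eye']);return np.array([c['cx']+c['fx']*q[...,0]/q[...,2],c['cy']+c['fy']*q[...,1]/q[...,2]]).T
def tri(*obs):
    A=np.zeros((3,3));b=np.zeros(3)
    for n,u,v in obs:
        e,d=ray(n,u,v);d=d/np.linalg.norm(d);M=np.eye(3)-np.outer(d,d);A+=M;b+=M@e
    return np.linalg.solve(A,b)
def st():
    s=ctrl.observe();print(round(s['time_s'],2),s['eef_pos'].round(4),'w',round(float(s['gripper_width']),4),'F',s['wrist_force'].round(1),'T',s['torque'].round(2),'g',s['grasp_force']);return s
def rel(p,Rt=None):
    "shift in tool axes from the present pose to TCP p; turn in deg to Rt"
    s=ctrl.observe();r=R.from_rotvec(s['orientation'])
    out=r.inv().apply(np.array(p)-s['eef_pos']).round(4)
    print('shift',out,'turn',None if Rt is None else np.degrees((r.inv()*Rt).as_rotvec()).round(2))
E
```

```text
(no output)
```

View pics/m1.png

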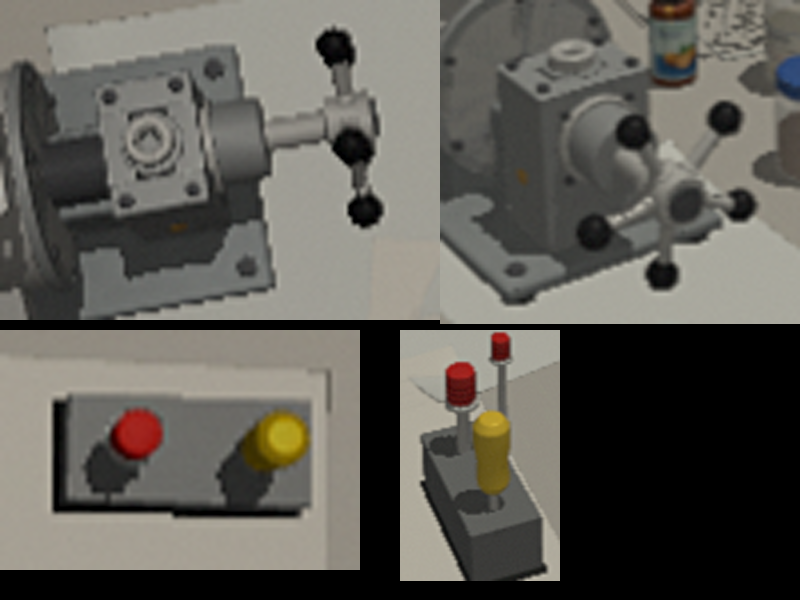

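The mosaic shows the top bush at (228,240.8), the scene bush at (276,204.4), the knob in the block at (368.5,283.5), and the star with five balls. One ball points roughly up in the top view at (278,241.8).

```bash
python3 - <<'E'
from h import *
b1=atz('top',228,240.75,.131);b2=atz('scene',276.1,204.4,.131);print('bush',b1,b2,tri(('top',228,240.75),('scene',276.1,204.4)))
p1=atz('top',368.5,283.5,.118);p2=atz('scene',286.2,297.5,.118);print('pin',p1,p2,tri(('top',368.5,283.5),('scene',286.2,297.5)))
print('driver',atz('top',398.5,284.5,.122))
# tool block top corners
for u,v in((66,65),(312,68),(310,177),(66,172)):print('blk',atz('top',340+u/4.8,262+v/4.8,.05).round(4))
# block bearing corners -> mill yaw ; base flange
e=[atz('top',190+u/4,205+v/4,.12) for u,v in((98,90),(193,72),(207,204),(113,215))]
print(np.round(e,4))
# fit mill yaw with balls in both
from scipy.optimize import least_squares
top=np.array([(273.75,216.75),(278,241.75),(281.25,257.5)]);sc=np.array([(293.6,226.4),(319.2,222.5),(323.3,246.9),(301.7,265.8),(282.5,254.4)])
def balls(x):
    X,Y,yaw,ph=x;Rz=R.from_euler('z',yaw)
    a=ph+np.arange(5)*2*np.pi/5
    return np.array([X,Y,0])+Rz.apply(np.c_[50*np.sin(a),np.full(5,-105),85+50*np.cos(a)]/1000)
def f(x):
    B=balls(x);r=[]
    for n,o in(('top',top),('scene',sc)):
        P=proj(n,B);D=np.linalg.norm(o[:,None]-P[None],axis=2)
        for i,j in enumerate(D.argmin(1)):r+=list(o[i]-P[j])
    r+=list(proj('top',[x[0],x[1],.131])-[228,240.75]);r+=list(proj('scene',[x[0],x[1],.131])-[276.1,204.4])
    return np.array(r)
best=min((least_squares(f,[b1[0],b1[1],y,p]) for p in np.arange(0,1.25,.2) for y in np.arange(-.6,.61,.2)),key=lambda s:s.cost)
print(best.x,best.cost,f(best.x).round(1));print(balls(best.x).round(4))
E
```

```text
bush [0.56499237 0.07439884 0.131     ] [0.56794402 0.07510695 0.131     ] [0.56617557 0.07399439 0.13155132]
pin [ 0.46929866 -0.22069183  0.118     ] [ 0.47129173 -0.22148177  0.118     ] [ 0.4703538  -0.22101168  0.11770997]
driver [ 0.46536614 -0.28358512  0.122     ]
blk [ 0.4949 -0.1966  0.05  ]
blk [ 0.4909 -0.3128  0.05  ]
blk [ 0.4398 -0.309   0.05  ]
blk [ 0.4447 -0.1947  0.05  ]
[[0.5967 0.1053 0.12  ]
 [0.6056 0.0546 0.12  ]
 [0.5336 0.0468 0.12  ]
 [0.5287 0.0964 0.12  ]]Traceback (most recent call last):
  File "<stdin>", line 24, in <module>
  File "<stdin>", line 24, in <genexpr>
    return func(*args, **kwargs)
    result = trf(vector_fun.fun, vector_fun.jac, x0, f0, J0, lb, ub, ftol, xtol,
                 gtol, max_nfev, x_scale, loss_function, tr_solver,
                 tr_options.copy(), verbose, callback=callback_wrapped)
    return trf_no_bounds(
        fun, jac, x0, f0, J0, ftol, xtol, gtol, max_nfev, x_scale,
        loss_function, tr_solver, tr_options, verbose, callback=callback)
    f_new = fun(x_new)
    self._update_fun()
    ~~~~~~~~~~~~~~~~^^
    self.f = self.fun_wrapped(xp_copy(self.x))
             ~~~~~~~~~~~~~~~~^^^^^^^^^^^^^^^^^
    return np.atleast_1d(self.fun(x))
                         ~~~~~~~~^^^
    return self.f(x, *self.args, **self.kwargs)
           ~~~~~~^^^^^^^^^^^^^^^^^^^^^^^^^^^^^^
  File "<stdin>", line 22, in f
  File "h.py", line 10, in proj
    c=c or ctrl.calibration(n)
           ~~~~~~~~~~~~~~~~^^^
ValueError: time passes only in moves, steps and waits
```

```bash
python3 - <<'E'
s=open('h.py').read()
s=s.replace("def ray(","import pickle,os\nC={}\nfor n in('top','scene'):\n    if not os.path.exists(n+'.pkl'): pickle.dump(ctrl.calibration(n),open(n+'.pkl','wb'))\n    C[n]=pickle.load(open(n+'.pkl','rb'))\ndef ray(",1).replace("c or ctrl.calibration(n)","c or C[n]")
open('h.py','w').write(s)
E
python3 - <<'E'
from h import *
from scipy.optimize import least_squares
top=np.array([(273.75,216.75),(278,241.75),(281.25,257.5)]);sc=np.array([(293.6,226.4),(319.2,222.5),(323.3,246.9),(301.7,265.8),(282.5,254.4)])
def balls(x):
    X,Y,yaw,ph=x;Rz=R.from_euler('z',yaw)
    a=ph+np.arange(5)*2*np.pi/5
    return np.array([X,Y,0])+Rz.apply(np.c_[50*np.sin(a),np.full(5,-105),85+50*np.cos(a)]/1000)
def f(x):
    B=balls(x);r=[]
    for n,o in(('top',top),('scene',sc)):
        P=proj(n,B);D=np.linalg.norm(o[:,None]-P[None],axis=2)
        for i,j in enumerate(D.argmin(1)):r+=list(o[i]-P[j])
    r+=list(proj('top',[x[0],x[1],.131])-[228,240.75]);r+=list(proj('scene',[x[0],x[1],.131])-[276.1,204.4])
    return np.array(r)
best=min((least_squares(f,[.566,.074,y,p]) for p in np.arange(0,1.25,.2) for y in np.arange(-.4,.41,.2)),key=lambda s:s.cost)
print(best.x,best.cost,f(best.x).round(1));print(balls(best.x).round(4))
print('decoys',tri(('top',362,322.5),('scene',231.5,292)),tri(('top',331.5,258),('scene',304,283)))
s=st();r=R.from_rotvec(s['orientation']);print(r.as_matrix().round(3))
rel([.470,-.221,.30],R.from_matrix(np.c_[[0,-1,0],[-1,0,0],[0,0,-1]]))
rel([.470,-.221,.30],R.from_matrix(np.c_[[0,1,0],[1,0,0],[0,0,-1]]))
E
```

```text
[0.56729026 0.07750572 0.18130859 0.78318685] 4.238806684786674 [ 0.  -0.8 -0.8 -0.1  0.   1.  -0.2 -0.7  0.4 -0.5  0.4 -0.1 -0.  -0.6
 -0.6 -0.6 -1.5 -1.  -0.7 -0.4]
[[ 0.6209 -0.0194  0.1204]
 [ 0.6301 -0.0177  0.0624]
 [ 0.5786 -0.0272  0.0356]
 [ 0.5377 -0.0347  0.0771]
 [ 0.5638 -0.0299  0.1295]]
decoys [ 0.38911506 -0.20141814  0.14059014] [ 0.53227081 -0.14606927  0.08126312]
0.1 [0.2643 0.566  0.2556] w 0.0853 F [-0.3 -0.9 -0.5] T [ 0.    0.   -0.04] g 0.0
[[-0.906  0.423 -0.001]
 [ 0.423  0.906 -0.001]
 [-0.    -0.001 -1.   ]]
shift [-0.5194 -0.6262 -0.0436] turn [-5.0000e-02 -7.0000e-02 -1.1503e+02]
shift [-0.5194 -0.6262 -0.0436] turn [-6.000e-02  4.000e-02  6.497e+01]
```

jog_arm(
  steps=[
    [-0.045, -0.016, -0.009, 0, 0, 8],
    [-0.09, -0.033, -0.018, 0, 0, 16],
    [-0.136, -0.049, -0.027, 0, 0, 24],
    [-0.181, -0.066, -0.036, 0, 0, 32],
    [-0.226, -0.082, -0.045, 0, 0, 40],
  ],
  hand=0.0,
  force=40,
)

```text
time_s: 0.6
eef_pos: [0.4355, 0.3946, 0.3015]
orientation: [-1.696, -2.644, 0.0]
wrist_force: [0.9, 1.6, -0.2]
gripper_width: 0.0427
grasp_force: 0.0
```

```bash
python3 - <<'E'
from h import *
st();rel([.470,-.221,.25],R.from_matrix(np.c_[[0,1,0],[1,0,0],[0,0,-1]]))
E
```

```text
0.6 [0.4355 0.3946 0.3015] w 0.0427 F [ 0.9  1.6 -0.2] T [ 0.02 -0.04  0.  ] g 0.0
shift [-0.574  -0.2253  0.0516] turn [-2.000e-02  0.000e+00  2.464e+01]
```

jog_arm(
  steps=[
    [-0.045, -0.018, 0, 0, 0, 8],
    [-0.091, -0.036, 0, 0, 0, 16],
    [-0.137, -0.054, 0, 0, 0, 24.64],
    [-0.183, -0.072, 0, 0, 0, 24.64],
    [-0.23, -0.09, 0, 0, 0, 24.64],
  ],
)

```text
time_s: 1.1
eef_pos: [0.4495, 0.1483, 0.301]
orientation: [-2.215, -2.227, 0.0]
wrist_force: [1.0, 0.0, 0.2]
gripper_width: 0.0425
grasp_force: 0.0
```

```bash
python3 - <<'E'
from h import *
st();rel([.470,-.221,.22],R.from_matrix(np.c_[[0,1,0],[1,0,0],[0,0,-1]]))
E
```

```text
1.1 [0.4495 0.1483 0.301 ] w 0.0425 F [1.  0.  0.2] T [-0.06 -0.09 -0.02] g 0.0
shift [-0.3694  0.0184  0.0809] turn [-0.02 -0.02  0.32]
```

jog_arm(
  steps=[
    [-0.049, 0, 0, 0, 0, 0.3],
    [-0.098, 0.005, 0, 0, 0, 0.3],
    [-0.147, 0.01, 0, 0, 0, 0.3],
    [-0.196, 0.015, 0, 0, 0, 0.3],
    [-0.244, 0.0184, 0, 0, 0, 0.3],
  ],
)

```text
time_s: 1.6
eef_pos: [0.4694, -0.0957, 0.3013]
orientation: [-2.221, -2.222, -0.001]
wrist_force: [2.3, 0.4, 0.8]
gripper_width: 0.0428
grasp_force: 0.0
```

jog_arm(
  steps=[
    [-0.045, 0, 0.02, 0, 0, 0],
    [-0.09, 0, 0.04, 0, 0, 0],
    [-0.125, 0, 0.06, 0, 0, 0],
    [-0.125, 0, 0.06, 0, 0, 0],
  ],
)

```text
time_s: 2.0
eef_pos: [0.4673, -0.2232, 0.2389]
orientation: [-2.227, -2.213, 0.006]
wrist_force: [-0.1, 0.2, -0.1]
gripper_width: 0.0426
grasp_force: 0.0
```

```bash
python3 - <<'E'
from h import *
import cv2
s=st();c=ctrl.calibration('wrist');print(c)
pickle.dump(c,open('w1.pkl','wb'))
im=ctrl.grab_frame('wrist')[:,:,::-1].copy();cv2.imwrite('pics/w1.png',im)
print('expect knob top',proj('',[.470,-.221,.118],c),'mid',proj('',[.47,-.221,.05],c))
E
```

```text
2.0 [ 0.4673 -0.2232  0.2389] w 0.0426 F [-0.1  0.2 -0.1] T [0.03 0.03 0.02] g 0.0
{'fx': 423.03665905657243, 'fy': 423.03665905657243, 'cx': 316.64226418008155, 'cy': 244.10605627987243, 'eye': array([ 0.46811257, -0.15132512,  0.35579552]), 'orientation': array([ 2.85940496, -0.00816504, -0.00750101])}
expect knob top [322.3825918  245.29304102] mid [321.58462117 219.46138731]
```

View pics/w1.png

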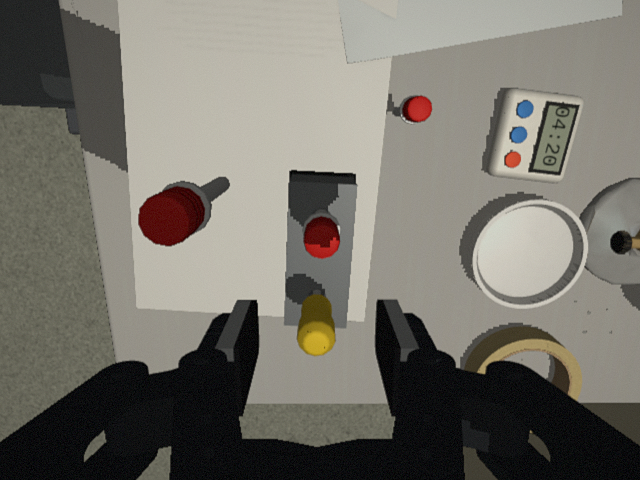

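The wrist view has the lock pin's knob at about (322,240), the screwdriver at (317,335), the big decoy at (172,216) and the small one at (417,108). I'll refine the knob position by colour.

```bash
python3 - <<'E'
from h import *
import cv2
c=pickle.load(open('w1.pkl','rb'))
im=cv2.imread('pics/w1.png').astype(int);b,g,r=im[...,0],im[...,1],im[...,2]
sub=np.zeros(r.shape,bool);sub[205:275,295:350]=True
m=(r>80)&(r>2*g)&(r>2*b)&sub
ys,xs=np.nonzero(m);print(xs.min(),xs.max(),ys.min(),ys.max())
for y in range(ys.min(),ys.max()+1,3):print(y,xs[ys==y].min(),xs[ys==y].max(),r[y,322],end=' | ')
# silhouette fit: cylinder z .092-.118 r .011
def bbox(x,y):
    a=np.linspace(0,6.283,60);P=np.array([[x+.011*np.cos(t),y+.011*np.sin(t),z] for z in(.092,.118) for t in a]);p=proj('',P,c);return np.r_[p.min(0),p.max(0)]
from scipy.optimize import least_squares
o=np.array([xs.min()-.5+.5,ys.min(),xs.max()+1,ys.max()+1])
s=least_squares(lambda p:(bbox(*p)-o)[[0,2,3]],[.47,-.221],diff_step=1e-4);print('\n',s.x,s.fun,bbox(*s.x),o)
st();rel([s.x[0],s.x[1],.17],R.from_matrix(np.c_[[0,1,0],[1,0,0],[0,0,-1]]))
E
```

```text
305 339 225 258
225 321 321 79 | 228 312 330 90 | 231 309 333 89 | 234 307 336 87 | 237 306 337 86 | 240 305 339 85 | 243 305 339 84 | 246 305 338 83 | 249 306 337 177 | 252 309 334 170 | 255 312 331 169 | 258 321 322 151 | 
 [ 0.47006855 -0.21846984] [-1.32949462  1.32912965  0.03510126] [303.67050538 213.38359423 341.32912965 259.03510126] [305. 225. 340. 259.]
2.05 [ 0.4684 -0.2207  0.2399] w 0.043 F [0.5 0.7 1.4] T [-0.    0.08  0.02] g 0.0
shift [0.0023 0.0019 0.0699] turn [-0.17  0.04 -0.22]
```

jog_arm(
  steps=[
    [0.0023, 0.0019, 0.04, -0.17, 0, -0.2],
    [0.0023, 0.0019, 0.08, -0.17, 0, -0.2],
    [0.0023, 0.0019, 0.11, -0.17, 0, -0.2],
    [0.0023, 0.0019, 0.12, -0.17, 0, -0.2],
    [0.0023, 0.0019, 0.12, -0.17, 0, -0.2],
  ],
)

```text
time_s: 2.55
eef_pos: [0.4716, -0.2153, 0.1208]
orientation: [2.215, 2.227, 0.002]
wrist_force: [-0.1, -0.1, -0.7]
gripper_width: 0.0428
grasp_force: 0.0
```

jog_arm(
  steps=[
    [0, 0, 0, 0, 0, 0],
    [0, 0, 0, 0, 0, 0],
    [0, 0, 0, 0, 0, 0],
    [0, 0, 0, 0, 0, 0],
  ],
  hand=-0.7,
  force=40,
)

```text
time_s: 2.95
eef_pos: [0.4727, -0.2166, 0.1229]
orientation: [2.214, 2.223, 0.006]
wrist_force: [-2.3, 0.6, 7.9]
gripper_width: 0.0205
grasp_force: 39.0
```

jog_arm(
  steps=[
    [0, 0, -0.02, 0, 0, 0],
    [0, 0, -0.06, 0, 0, 0],
    [0, 0, -0.11, 0, 0, 0],
    [0, 0, -0.16, 0, 0, 0],
    [0, 0, -0.18, 0, 0, 0],
  ],
)

```text
time_s: 3.45
eef_pos: [0.4723, -0.2174, 0.3069]
orientation: [2.212, 2.22, 0.011]
wrist_force: [0.4, -0.6, -0.6]
gripper_width: 0.0205
grasp_force: 40.0
```

```bash
python3 - <<'E'
from h import *
import cv2
st()
a=ctrl.grab_frame('scene')[:,:,::-1];b=ctrl.grab_frame('top')[:,:,::-1];w=ctrl.grab_frame('wrist')[:,:,::-1]
st()
m=np.zeros((600,800,3),np.uint8)
m[:480,:400]=cv2.resize(a[150:390,180:380],(400,480));m[:300,400:]=cv2.resize(b[210:360,310:510],(400,300));m[300:,400:]=cv2.resize(w,(400,300))
cv2.imwrite('pics/m2.png',m)
th=R.from_euler('z',.181).as_matrix()
rel([.5665,.0755,.30],R.from_matrix(np.c_[th@[0,1,0],th@[1,0,0],[0,0,-1]]))
E
```

```text
3.45 [ 0.4723 -0.2174  0.3069] w 0.0205 F [ 0.4 -0.6 -0.6] T [-0.   -0.05 -0.04] g 39.956637024879456
3.6 [ 0.4718 -0.2166  0.303 ] w 0.0205 F [ 0.   0.6 -0.7] T [ 0.01 -0.05 -0.02] g 39.96456027030945
shift [0.2917 0.0958 0.0038] turn [  0.4    0.02 -10.14]
```

View pics/m2.png

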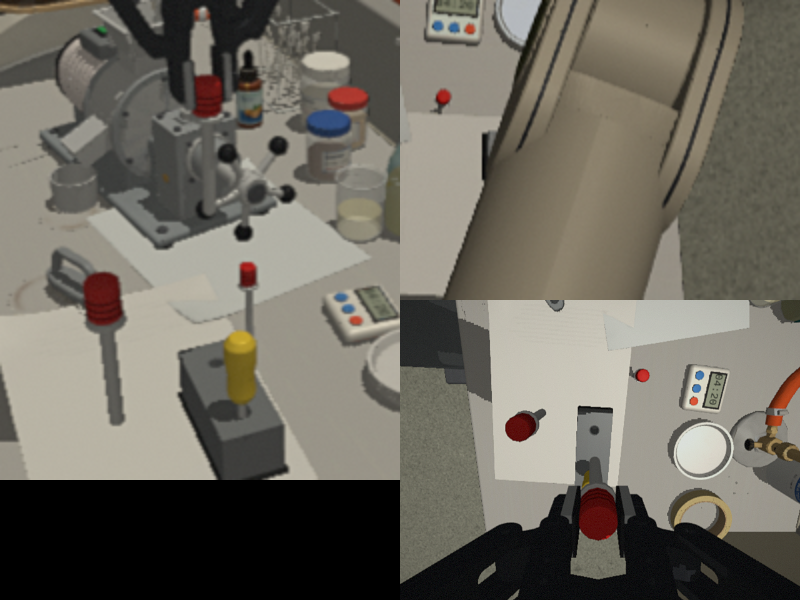

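The pin is held upright in the fingers, with the shank tip near wrist pixel (309,259), and its hole in the block is empty. Next I'll move it over the bush.

jog_arm(
  steps=[
    [0.045, 0.015, 0, 0, 0, -3],
    [0.09, 0.03, 0, 0, 0, -6],
    [0.135, 0.045, 0, 0, 0, -9],
    [0.18, 0.06, 0, 0.4, 0, -10.14],
    [0.225, 0.075, 0, 0.4, 0, -10.14],
  ],
)

```text
time_s: 4.1
eef_pos: [0.5451, 0.0109, 0.3003]
orientation: [-2.008, -2.411, 0.006]
wrist_force: [1.2, 0.0, -0.6]
gripper_width: 0.02
grasp_force: 39.9
```

```bash
python3 - <<'E'
from h import *
st()
th=R.from_euler('z',.181).as_matrix()
rel([.5665,.0755,.27],R.from_matrix(np.c_[th@[0,1,0],th@[1,0,0],[0,0,-1]]))
E
```

```text
4.1 [0.5451 0.0109 0.3003] w 0.02 F [ 1.2  0.  -0.6] T [-0.01 -0.07 -0.03] g 39.94085669517517
shift [0.0597 0.0329 0.0302] turn [-0.33 -0.03  0.04]
```

jog_arm(
  steps=[
    [0.03, 0.0165, 0.01, 0, 0, 0],
    [0.0597, 0.0329, 0.02, -0.3, 0, 0],
    [0.0597, 0.0329, 0.03, -0.3, 0, 0],
    [0.0597, 0.0329, 0.03, -0.3, 0, 0],
  ],
)

```text
time_s: 4.5
eef_pos: [0.5657, 0.0739, 0.2687]
orientation: [-2.009, -2.413, 0.005]
wrist_force: [-0.4, -1.2, -0.1]
gripper_width: 0.0203
grasp_force: 40.0
```

```bash
python3 - <<'E'
from h import *
import cv2
s=st();c=ctrl.calibration('wrist');w=ctrl.grab_frame('wrist')[:,:,::-1];a=ctrl.grab_frame('scene')[:,:,::-1]
cv2.imwrite('pics/w3.png',w);cv2.imwrite('pics/s3.png',a);pickle.dump((c,s),open('w3.pkl','wb'))
x,y,z=s['eef_pos']
print('tip exp wrist/scene',proj('',[x,y,z-.115],c),proj('scene',[x,y,z-.115]));print('bush',proj('',[.5665,.0755,.131],c),proj('scene',[.5665,.0755,.131]))
m=np.zeros((600,800,3),np.uint8)
m[:360,:480]=cv2.resize(w[150:300,220:420],(480,360),interpolation=cv2.INTER_CUBIC);m[:400,480:]=cv2.resize(a[130:230,235:315],(320,400),interpolation=cv2.INTER_CUBIC)
cv2.imwrite('pics/m3.png',m)
E
```

```text
4.5 [0.5657 0.0739 0.2687] w 0.0203 F [-0.4 -1.2 -0.1] T [-0.09 -0.07  0.  ] g 39.953041076660156
tip exp wrist/scene [317.06265094 251.95329806] [274.68535947 194.73965982]
bush [318.95037203 238.98711487] [275.37349396 204.45910672]
```

View pics/m3.png

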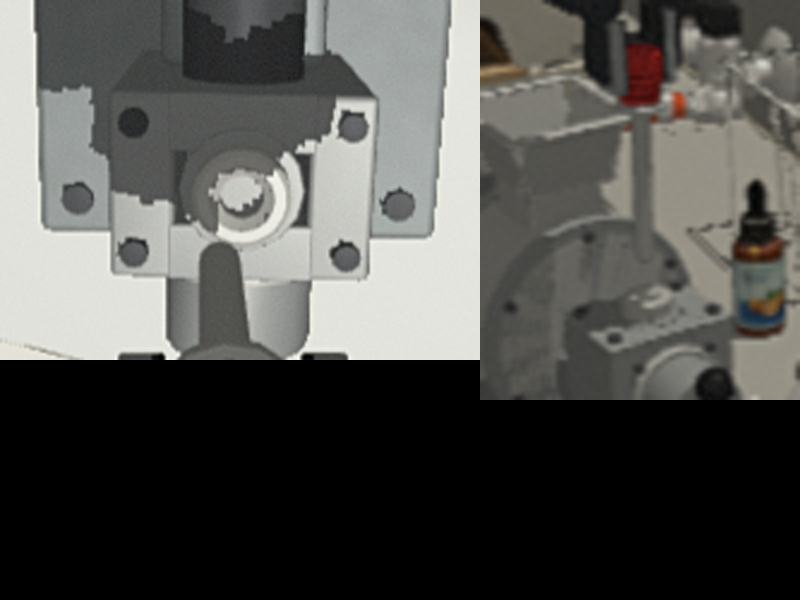

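```bash
python3 - <<'E'
from h import *
c,s=pickle.load(open('w3.pkl','rb'));C['wrist']=c
bu=[('wrist',320.6,229),('scene',277.9,204.3),('top',228,240.75)]
print('bush',tri(*bu),tri(bu[0],bu[1]),[atz(*b,.131).round(4) for b in bu])
tp=[('wrist',311.7,255.8),('scene',276.2,194)]
t=tri(*tp);print('tip',t,[atz(*b,.153).round(4) for b in tp])
print(s['eef_pos'])
E
```

```text
bush [0.56832439 0.07771911 0.12758607] [0.56991008 0.08014692 0.12792435] [array([0.5663, 0.082 , 0.131 ]), array([0.5714, 0.0739, 0.131 ]), array([0.565 , 0.0744, 0.131 ])]
tip [0.5653438  0.07099878 0.15610907] [array([0.5631, 0.0708, 0.153 ]), array([0.5702, 0.0774, 0.153 ])]
[0.56565808 0.07387753 0.26872978]
```

In the wrist view the bush hole is at (320.6,229) and the pin tip at (311.7,256). In the scene view the bush is at (278,204) and the tip at (276,194). The cameras disagree by a few mm, so I'll lower the pin closer and measure the two relative to each other.

jog_arm(
  steps=[
    [0.004, 0.0017, 0.004, 0, 0, 0],
    [0.0075, 0.0034, 0.008, 0, 0, 0],
    [0.0075, 0.0034, 0.014, 0, 0, 0],
    [0.0075, 0.0034, 0.014, 0, 0, 0],
  ],
)

```text
time_s: 5.0
eef_pos: [0.5684, 0.0815, 0.2565]
orientation: [-2.011, -2.413, 0.0]
wrist_force: [0.2, 0.4, -1.1]
gripper_width: 0.0204
grasp_force: 40.0
```

```bash
python3 - <<'E'
from h import *
import cv2
s=st();c=ctrl.calibration('wrist');w=ctrl.grab_frame('wrist')[:,:,::-1];a=ctrl.grab_frame('scene')[:,:,::-1]
cv2.imwrite('pics/w4.png',w);cv2.imwrite('pics/s4.png',a);pickle.dump((c,s),open('w4.pkl','wb'))
m=np.zeros((600,800,3),np.uint8)
m[:600,:400]=cv2.resize(w[195:295,285:351],(400,600),interpolation=cv2.INTER_CUBIC);m[:600,400:]=cv2.resize(a[140:230,248:308],(400,600),interpolation=cv2.INTER_CUBIC)
cv2.imwrite('pics/m4.png',m)
E
```

```text
5.0 [0.5684 0.0815 0.2565] w 0.0204 F [ 0.2  0.4 -1.1] T [-0.01  0.02  0.02] g 39.953309297561646
```

View pics/m4.png

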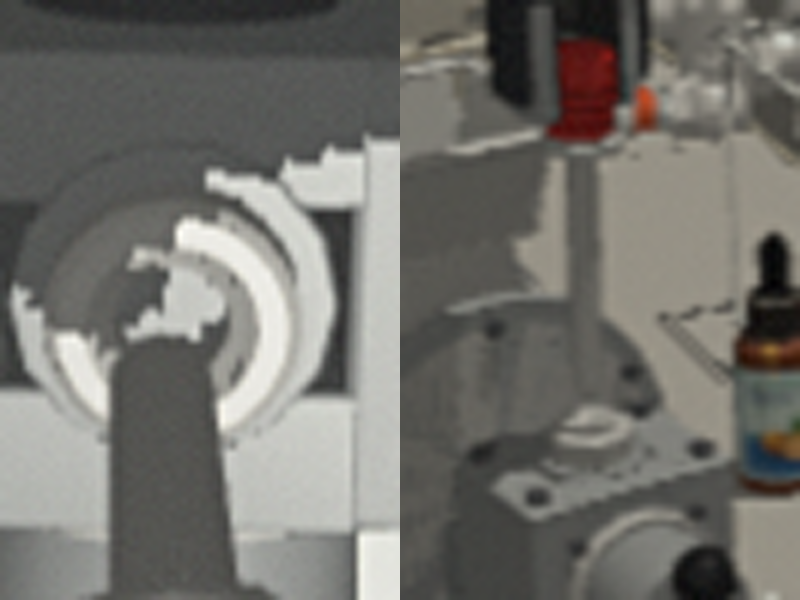

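```bash
python3 - <<'E'
from h import *
c,s=pickle.load(open('w4.pkl','rb'));C['wrist']=c
M=R.from_euler('z',.181).inv()
for z in(.1385,.1415,.1445):
    for n,b,t in(('wrist',(313,245.8),(311.6,258.3)),('scene',(277.5,203.9),(275.4,200.3))):
        B=atz(n,*b,.131);T=atz(n,*t,z);print(z,n,'bush',B.round(4),'tip',T.round(4),'needed mill x,y',M.apply(B-T)[:2].round(4))
print(tri(('wrist',311.6,258.3),('scene',275.4,200.3)),tri(('wrist',313,245.8),('scene',277.5,203.9)),s['eef_pos'])
E
```

```text
0.1385 wrist bush [0.5662 0.0819 0.131 ] tip [0.5665 0.0765 0.1385] needed mill x,y [0.0008 0.0054]
0.1385 scene bush [0.5714 0.0761 0.131 ] tip [0.5683 0.0791 0.1385] needed mill x,y [ 0.0024 -0.0036]
0.1415 wrist bush [0.5662 0.0819 0.131 ] tip [0.5663 0.0774 0.1415] needed mill x,y [0.0007 0.0044]
0.1415 scene bush [0.5714 0.0761 0.131 ] tip [0.5662 0.0731 0.1415] needed mill x,y [0.0056 0.002 ]
0.1445 wrist bush [0.5662 0.0819 0.131 ] tip [0.5662 0.0784 0.1445] needed mill x,y [0.0007 0.0035]
0.1445 scene bush [0.5714 0.0761 0.131 ] tip [0.5641 0.0671 0.1445] needed mill x,y [0.0088 0.0075]
[0.56691936 0.07667568 0.13971812] [0.56945317 0.08028587 0.12891838] [0.56842254 0.08154635 0.25646114]
```

The tip is about 11 mm above the bush and needs roughly +1.5 mm in x and +4 mm in y (mill axes).

jog_arm(
  steps=[
    [0.004, 0.0015, 0.002, 0, 0, 0],
    [0.004, 0.0015, 0.006, 0, 0, 0],
    [0.004, 0.0015, 0.01, 0, 0, 0],
    [0.004, 0.0015, 0.013, 0, 0, 0],
    [0.004, 0.0015, 0.015, 0, 0, 0],
  ],
)

```text
time_s: 5.6
eef_pos: [0.5695, 0.0857, 0.242]
orientation: [2.011, 2.413, 0.001]
wrist_force: [-0.6, -0.9, 0.5]
gripper_width: 0.0205
grasp_force: 40.1
```

```bash
python3 - <<'E'
from h import *
import cv2
s=st();c=ctrl.calibration('wrist');w=ctrl.grab_frame('wrist')[:,:,::-1];a=ctrl.grab_frame('scene')[:,:,::-1]
cv2.imwrite('pics/w5.png',w);cv2.imwrite('pics/s5.png',a);pickle.dump((c,s),open('w5.pkl','wb'))
m=np.zeros((600,800,3),np.uint8)
m[:600,:400]=cv2.resize(w[195:295,285:351],(400,600),interpolation=cv2.INTER_CUBIC);m[:600,400:]=cv2.resize(a[140:230,248:308],(400,600),interpolation=cv2.INTER_CUBIC)
cv2.imwrite('pics/m5.png',m)
E
```

```text
5.6 [0.5695 0.0857 0.242 ] w 0.0205 F [-0.6 -0.9  0.5] T [-0.15  0.09 -0.03] g 40.130236744880676
```

jog_arm(
  steps=[
    [0, 0, 0.002, 0, 0, 0],
    [0, 0, 0.004, 0, 0, 0],
    [0, 0, 0.004, 0, 0, 0],
  ],
)

```text
time_s: 6.0
eef_pos: [0.5694, 0.0855, 0.2381]
orientation: [2.011, 2.413, 0.001]
wrist_force: [-0.2, -1.6, -1.4]
gripper_width: 0.0205
grasp_force: 40.3
```

jog_arm(
  steps=[
    [0, 0, 0.002, 0, 0, 0],
    [0, 0, 0.004, 0, 0, 0],
    [0, 0, 0.006, 0, 0, 0],
    [0, 0, 0.006, 0, 0, 0],
  ],
)

```text
time_s: 6.4
eef_pos: [0.5694, 0.0857, 0.2319]
orientation: [2.011, 2.413, 0.001]
wrist_force: [-0.3, -1.1, -1.5]
gripper_width: 0.0205
grasp_force: 40.4
```

```bash
python3 - <<'E'
from h import *
import cv2
s=st();c=ctrl.calibration('wrist');w=ctrl.grab_frame('wrist')[:,:,::-1];a=ctrl.grab_frame('scene')[:,:,::-1]
pickle.dump((c,s),open('w5.pkl','wb'))
m=np.zeros((600,800,3),np.uint8)
m[:600,:400]=cv2.resize(w[195:295,285:351],(400,600),interpolation=cv2.INTER_CUBIC);m[:600,400:]=cv2.resize(a[140:230,248:308],(400,600),interpolation=cv2.INTER_CUBIC)
cv2.imwrite('pics/m5.png',m)
E
```

```text
6.4 [0.5694 0.0857 0.2319] w 0.0205 F [-0.3 -1.1 -1.5] T [-0.55  0.35  0.04] g 40.42296588420868
```

View pics/m5.png

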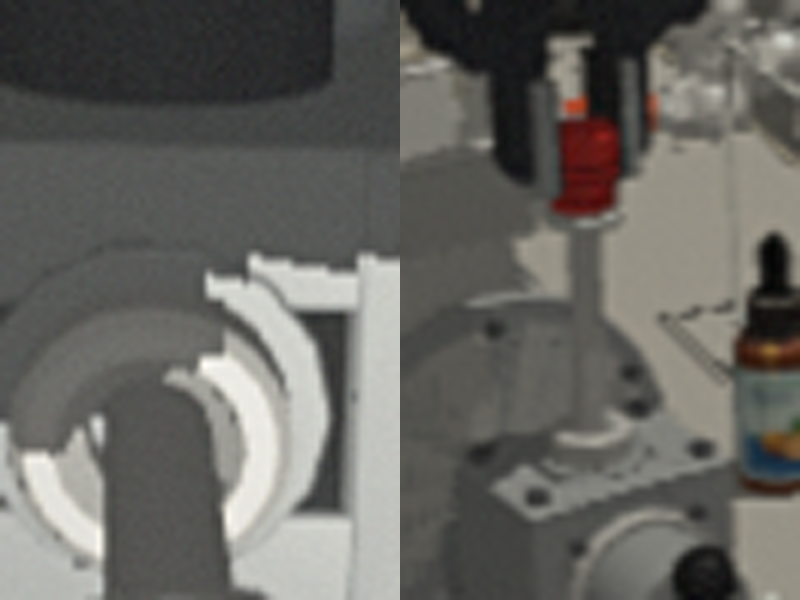

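The shank now enters the ring of the bush (scene 278,204) with no upward force, about 12 mm deep. I'll keep lowering it.

jog_arm(
  steps=[
    [0, 0, 0.003, 0, 0, 0],
    [0, 0, 0.006, 0, 0, 0],
    [0, 0, 0.009, 0, 0, 0],
    [0, 0, 0.012, 0, 0, 0],
    [0, 0, 0.012, 0, 0, 0],
  ],
)

```text
time_s: 7.0
eef_pos: [0.5694, 0.0857, 0.2197]
orientation: [2.011, 2.413, 0.0]
wrist_force: [-2.4, -2.7, -2.2]
gripper_width: 0.0204
grasp_force: 40.6
```

jog_arm(
  steps=[
    [0, 0, 0.002, 0, 0, 0],
    [0, 0, 0.004, 0, 0, 0],
    [0, 0, 0.004, 0, 0, 0],
  ],
)

```text
time_s: 7.3
eef_pos: [0.5695, 0.0857, 0.2161]
orientation: [2.011, 2.413, 0.001]
wrist_force: [-3.2, -3.4, -0.1]
gripper_width: 0.0206
grasp_force: 41.0
```

jog_arm(
  steps=[
    [0, 0, 0, 0, 0, 0],
    [0, 0, 0, 0, 0, 0],
    [0, 0, 0, 0, 0, 0],
    [0, 0, 0, 0, 0, 0],
  ],
  hand=0.0,
)

```text
time_s: 7.7
eef_pos: [0.5699, 0.0862, 0.2166]
orientation: [2.011, 2.413, 0.003]
wrist_force: [1.1, 0.4, 0.5]
gripper_width: 0.0428
grasp_force: 0.0
```

jog_arm(
  steps=[
    [0, 0, -0.02, 0, 0, 0],
    [0, 0, -0.06, 0, 0, 0],
    [0, 0, -0.08, 0, 0, 0],
    [0, 0, -0.08, 0, 0, 0],
  ],
)

```text
time_s: 8.1
eef_pos: [0.5709, 0.086, 0.2997]
orientation: [2.009, 2.411, 0.009]
wrist_force: [0.8, 0.5, -0.8]
gripper_width: 0.0426
grasp_force: 0.0
```

```bash
python3 - <<'E'
from h import *
import cv2
s=st();c=ctrl.calibration('wrist');w=ctrl.grab_frame('wrist')[:,:,::-1];a=ctrl.grab_frame('scene')[:,:,::-1]
pickle.dump((c,s),open('w6.pkl','wb'));cv2.imwrite('pics/s6.png',a)
m=np.zeros((600,800,3),np.uint8)
m[:300,:400]=cv2.resize(w,(400,300));m[:600,400:]=cv2.resize(a[130:280,240:340],(400,600),interpolation=cv2.INTER_CUBIC)
cv2.imwrite('pics/m6.png',m)
for z in(.211,.165):print(proj('scene',[.5675,.079,z]))
E
```

```text
8.1 [0.5709 0.086  0.2997] w 0.0426 F [ 0.8  0.5 -0.8] T [-0.01  0.03 -0.02] g 0.0
[273.11828245 167.27440729]
[274.34848329 188.55014285]
```

View pics/m6.png

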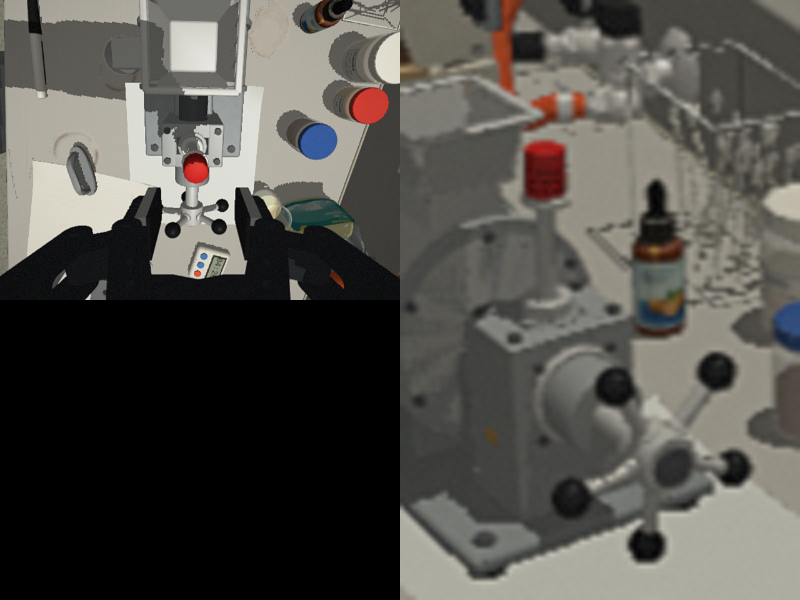

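The pin stands in the bush: its knob top is at scene (276,167), which matches z ≈ 0.211. The star is untouched, with balls in the scene crop at (614,386), (717,370), (733,467), (648,545) and (571,497). Next I'll push the upper-left arm with closed fingers from mill −x toward +x.

```bash
cat >> h.py <<'E'
Y=.181;MR=R.from_euler('z',Y);BUSH=np.array([.568,.080,0])
def W(x,y,z): return BUSH+MR.apply([x,y,z])
def mill():
    s=ctrl.observe();p=MR.inv().apply(s['eef_pos']-BUSH);f=MR.inv().apply(s['wrist_force'])
    print(round(s['time_s'],2),'mill',p.round(4),'Fmill',f.round(1),'w',round(float(s['gripper_width']),4));return s
def knob():
    a=ctrl.grab_frame('scene').astype(int);r,g,b=a[...,0],a[...,1],a[...,2]
    m=(r>80)&(r>2*g)&(r>2*b);s=np.zeros_like(m);s[140:225,262:292]=1;ys,xs=np.nonzero(m&s)
    print('knob rows',np.percentile(ys,[2,50,98]) if len(ys)>20 else None,'cols',np.median(xs) if len(xs) else None,len(ys),'(standing ~162-180, dropped ~+20)')
E
python3 - <<'E'
from h import *
s=mill();print('j7',s['q'][6],s['q'].round(2));knob()
ex=MR.apply([1,0,0])
for sg in(1,-1):
    x=sg*ex;Rt=R.from_matrix(np.c_[x,np.cross([0,0,-1],x),[0,0,-1]]);rel(W(-.060,-.105,.30),Rt)
E
```

```text
8.2 mill [0.0027 0.0056 0.2963] Fmill [ 0.9 -0.7 -1.4] w 0.0427
j7 0.0470534746204239 [-0.7   0.21  0.55  1.56 -0.11  1.4   0.05]
knob rows [140.54 167.   178.46] cols 275.0 178 (standing ~162-180, dropped ~+20)
shift [-0.1106 -0.0623 -0.0045] turn [ 1.000e-02 -3.000e-02  9.001e+01]
shift [-0.1106 -0.0623 -0.0045] turn [ 3.000e-02  1.000e-02 -8.999e+01]
```

jog_arm(
  steps=[
    [-0.022, -0.0125, 0, 0, 0, 8.5],
    [-0.044, -0.025, 0, 0, 0, 17],
    [-0.066, -0.0375, 0, 0, 0, 25.5],
    [-0.088, -0.05, 0, 0, 0, 34],
    [-0.1106, -0.0623, 0, 0, 0, 42.5],
  ],
  hand=-1,
  force=60,
)

```text
time_s: 8.75
eef_pos: [0.5272, -0.0349, 0.295]
orientation: [-2.753, -1.512, 0.001]
wrist_force: [0.7, -0.6, -0.3]
gripper_width: 0.0
grasp_force: 0.0
```

jog_arm(
  steps=[
    [0, 0, 0.02, 0, 0, 8.5],
    [0, 0, 0.04, 0, 0, 17],
    [0, 0, 0.06, 0, 0, 25.5],
    [0, 0, 0.08, 0, 0, 34],
    [0, 0, 0.1, 0, 0, 42.5],
  ],
)

```text
time_s: 9.25
eef_pos: [0.5275, -0.0342, 0.1944]
orientation: [-3.115, -0.411, 0.001]
wrist_force: [0.3, 0.1, 0.5]
gripper_width: 0.0003
grasp_force: 0.0
```

```bash
python3 - <<'E'
from h import *
s=mill();x=MR.apply([1,0,0]);Rt=R.from_matrix(np.c_[x,np.cross([0,0,-1],x),[0,0,-1]]);rel(W(-.060,-.105,.132),Rt);knob();print(s['q'].round(2))
E
```

```text
9.25 mill [-0.0604 -0.105   0.1944] Fmill [0.3 0.1 0.5] w 0.0003
shift [0.0004 0.     0.0624] turn [-0.01  0.03  4.65]
knob rows None cols None 0 (standing ~162-180, dropped ~+20)
[-0.69  0.19  0.75  1.83 -0.14  1.17 -1.2 ]
```

jog_arm(
  steps=[
    [0, 0, 0.02, 0, 0, 4.6],
    [0, 0, 0.045, 0, 0, 4.6],
    [0, 0, 0.0624, 0, 0, 4.6],
    [0, 0, 0.0624, 0, 0, 4.6],
  ],
)

```text
time_s: 9.7
eef_pos: [0.5266, -0.0341, 0.1316]
orientation: [3.127, 0.299, -0.006]
wrist_force: [-0.0, -0.5, 0.1]
gripper_width: 0.0001
grasp_force: 0.0
```

jog_arm(
  steps=[
    [0.004, 0, 0, 0, 0, 0],
    [0.007, 0, 0, 0, 0, 0],
    [0.01, 0, 0, 0, 0, 0],
    [0.013, 0, 0, 0, 0, 0],
    [0.016, 0, 0, 0, 0, 0],
  ],
)

```text
time_s: 10.2
eef_pos: [0.5442, -0.0312, 0.1342]
orientation: [-3.127, -0.295, -0.001]
wrist_force: [-2.2, -0.4, 1.4]
gripper_width: -0.0001
grasp_force: 1.2
```

```bash
python3 - <<'E'
from h import *
import cv2
mill();knob()
for n in('top','wrist','scene'):cv2.imwrite(f'pics/k_{n}.png',ctrl.grab_frame(n)[:,:,::-1])
for n in('top','wrist','scene'):
    a=cv2.imread(f'pics/k_{n}.png').astype(int);b,g,r=a[...,0],a[...,1],a[...,2];m=((r>80)&(r>2*g)&(r>2*b)).astype(np.uint8)
    k,_,st_,ce=cv2.connectedComponentsWithStats(m);print(n,[(tuple(ce[i].round()),st_[i][4]) for i in range(1,k) if st_[i][4]>30])
E
```

```text
10.2 mill [-0.0434 -0.1051  0.1342] Fmill [-2.3 -0.   1.4] w -0.0001
knob rows None cols None 0 (standing ~162-180, dropped ~+20)
top [((np.float64(126.0), np.float64(89.0)), np.int32(2277)), ((np.float64(311.0), np.float64(145.0)), np.int32(676)), ((np.float64(197.0), np.float64(151.0)), np.int32(317)), ((np.float64(7.0), np.float64(179.0)), np.int32(151)), ((np.float64(354.0), np.float64(175.0)), np.int32(46)), ((np.float64(39.0), np.float64(184.0)), np.int32(136)), ((np.float64(217.0), np.float64(232.0)), np.int32(37)), ((np.float64(331.0), np.float64(258.0)), np.int32(38)), ((np.float64(362.0), np.float64(322.0)), np.int32(135))]
wrist [((np.float64(613.0), np.float64(167.0)), np.int32(416)), ((np.float64(556.0), np.float64(359.0)), np.int32(917))]
scene [((np.float64(351.0), np.float64(111.0)), np.int32(874)), ((np.float64(417.0), np.float64(227.0)), np.int32(1012)), ((np.float64(354.0), np.float64(199.0)), np.int32(183)), ((np.float64(304.0), np.float64(286.0)), np.int32(65)), ((np.float64(231.0), np.float64(295.0)), np.int32(284)), ((np.float64(417.0), np.float64(291.0)), np.int32(74)), ((np.float64(232.0), np.float64(308.0)), np.int32(54))]
```

```bash
cat >> h.py <<'E'
def chk():
    mill();a=ctrl.grab_frame('top').astype(int);r,g,b=a[...,0],a[...,1],a[...,2];m=(r>80)&(r>2*g)&(r>2*b)
    s=np.zeros_like(m);s[220:255,205:245]=1;ys,xs=np.nonzero(m&s)
    print('top blob',len(ys),*( (xs.min(),xs.max(),ys.min(),ys.max()) if len(ys) else ()))
    print('exp standing',proj('top',[.568,.08,.211]).round(),'dropped',proj('top',[.568,.08,.167]).round())
E
python3 -c "
from h import *
chk()"
```

```text
10.4 mill [-0.0434 -0.1051  0.134 ] Fmill [-0.1  0.4 -0.4] w 0.0
top blob 35 215 218 230 239
exp standing [219. 232.] dropped [222. 236.]
```

jog_arm(
  steps=[
    [0.002, 0, 0, 0, 0, 0],
    [0.004, 0, 0, 0, 0, 0],
    [0.006, 0, 0, 0, 0, 0],
    [0.008, 0, 0, 0, 0, 0],
    [0.01, 0, 0, 0, 0, 0],
  ],
)

```text
time_s: 10.95
eef_pos: [0.5541, -0.0293, 0.1339]
orientation: [-3.127, -0.295, -0.002]
wrist_force: [-1.3, -0.7, 0.3]
gripper_width: 0.0002
grasp_force: 0.9
```

jog_arm(
  steps=[
    [0.002, 0, 0, 0, 0, 0],
    [0.004, 0, 0, 0, 0, 0],
    [0.006, 0, 0, 0, 0, 0],
    [0.008, 0, 0, 0, 0, 0],
    [0.01, 0, 0, 0, 0, 0],
  ],
)

```text
time_s: 11.45
eef_pos: [0.5639, -0.0274, 0.134]
orientation: [-3.127, -0.295, -0.002]
wrist_force: [-2.0, -0.3, 1.6]
gripper_width: -0.0001
grasp_force: 0.8
```

```bash
python3 -c "
from h import *
chk()"
```

```text
11.45 mill [-0.0234 -0.1049  0.134 ] Fmill [-2.1  0.1  1.6] w -0.0001
top blob 0
exp standing [219. 232.] dropped [222. 236.]
```

jog_arm(
  steps=[
    [0.0015, 0, 0, 0, 0, 0],
    [0.003, 0, 0, 0, 0, 0],
    [0.0045, 0, 0, 0, 0, 0],
    [0.006, 0, 0, 0, 0, 0],
  ],
)

```text
time_s: 11.9
eef_pos: [0.5698, -0.0263, 0.134]
orientation: [-3.127, -0.295, -0.002]
wrist_force: [-1.5, -1.0, 0.7]
gripper_width: -0.0
grasp_force: 0.7
```

jog_arm(
  steps=[
    [0.001, 0, 0, 0, 0, 0],
    [0.002, 0, 0, 0, 0, 0],
    [0.003, 0, 0, 0, 0, 0],
    [0.004, 0, 0, 0, 0, 0],
  ],
)

```text
time_s: 12.3
eef_pos: [0.5736, -0.0256, 0.1339]
orientation: [-3.128, -0.295, -0.002]
wrist_force: [-1.0, -0.1, 0.4]
gripper_width: 0.0003
grasp_force: 0.7
```

jog_arm(
  steps=[
    [0.001, 0, 0, 0, 0, 0],
    [0.002, 0, 0, 0, 0, 0],
    [0.003, 0, 0, 0, 0, 0],
    [0.004, 0, 0, 0, 0, 0],
    [0.005, 0, 0, 0, 0, 0],
  ],
)

```text
time_s: 12.8
eef_pos: [0.5784, -0.0246, 0.1338]
orientation: [-3.127, -0.295, -0.001]
wrist_force: [-1.8, -1.3, -0.2]
gripper_width: -0.0001
grasp_force: 1.2
```

jog_arm(
  steps=[
    [0.001, 0, 0, 0, 0, 0],
    [0.002, 0, 0, 0, 0, 0],
    [0.003, 0, 0, 0, 0, 0],
    [0.004, 0, 0, 0, 0, 0],
    [0.005, 0, 0, 0, 0, 0],
  ],
)

```text
time_s: 13.3
eef_pos: [0.5835, -0.0236, 0.134]
orientation: [-3.127, -0.295, -0.002]
wrist_force: [-3.1, -0.8, -0.4]
gripper_width: 0.0002
grasp_force: 1.2
```

jog_arm(
  steps=[
    [0.001, 0, 0, 0, 0, 0],
    [0.002, 0, 0, 0, 0, 0],
    [0.003, 0, 0, 0, 0, 0],
    [0.004, 0, 0, 0, 0, 0],
  ],
)

```text
time_s: 13.7
eef_pos: [0.5875, -0.0229, 0.134]
orientation: [-3.127, -0.295, -0.002]
wrist_force: [-2.4, -0.7, 0.5]
gripper_width: 0.0001
grasp_force: 0.9
```

jog_arm(
  steps=[
    [0.001, 0, 0, 0, 0, 0],
    [0.002, 0, 0, 0, 0, 0],
    [0.003, 0, 0, 0, 0, 0],
    [0.004, 0, 0, 0, 0, 0],
    [0.005, 0, 0, 0, 0, 0],
  ],
)

```text
time_s: 14.2
eef_pos: [0.5924, -0.022, 0.134]
orientation: [-3.127, -0.295, -0.002]
wrist_force: [-1.5, 0.1, 0.8]
gripper_width: 0.0001
grasp_force: 0.8
```

jog_arm(
  steps=[
    [0.001, 0, 0, 0, 0, 0],
    [0.002, 0, 0, 0, 0, 0],
    [0.003, 0, 0, 0, 0, 0],
    [0.004, 0, 0, 0, 0, 0],
    [0.005, 0, 0, 0, 0, 0],
  ],
)

```text
time_s: 14.7
eef_pos: [0.5972, -0.021, 0.134]
orientation: [-3.127, -0.295, -0.002]
wrist_force: [-0.5, -0.6, 0.8]
gripper_width: 0.0002
grasp_force: 1.0
```

jog_arm(
  steps=[
    [0.001, 0, 0, 0, 0, 0],
    [0.002, 0, 0, 0, 0, 0],
    [0.003, 0, 0, 0, 0, 0],
    [0.004, 0, 0, 0, 0, 0],
    [0.005, 0, 0, 0, 0, 0],
  ],
)

```text
time_s: 15.2
eef_pos: [0.6022, -0.0202, 0.134]
orientation: [-3.127, -0.295, -0.002]
wrist_force: [-1.3, -0.4, 1.5]
gripper_width: 0.0003
grasp_force: 0.9
```

jog_arm(
  steps=[
    [0.001, 0, 0, 0, 0, 0],
    [0.002, 0, 0, 0, 0, 0],
    [0.003, 0, 0, 0, 0, 0],
    [0.004, 0, 0, 0, 0, 0],
    [0.005, 0, 0, 0, 0, 0],
  ],
)

```text
time_s: 15.7
eef_pos: [0.606, -0.0193, 0.1334]
orientation: [-3.127, -0.295, 0.002]
wrist_force: [-6.4, -1.3, -1.1]
gripper_width: 0.0001
grasp_force: 3.0
```

jog_arm(
  steps=[
    [-0.002, 0, -0.01, 0, 0, 0],
    [-0.002, 0, -0.03, 0, 0, 0],
    [-0.002, 0, -0.055, 0, 0, 0],
    [-0.03, 0, -0.06, 0, 0, 0],
    [-0.075, 0, -0.06, 0, 0, 0],
  ],
)

```text
time_s: 16.2
eef_pos: [0.5352, -0.0331, 0.196]
orientation: [3.126, 0.296, 0.01]
wrist_force: [0.6, -1.4, 1.9]
gripper_width: -0.0
grasp_force: 0.0
```

```bash
python3 -c "
from h import *
chk();knob()"
```

```text
16.2 mill [-0.0527 -0.1053  0.196 ] Fmill [ 0.4 -1.5  1.9] w -0.0
top blob 0
exp standing [219. 232.] dropped [222. 236.]
knob rows None cols None 0 (standing ~162-180, dropped ~+20)
```

jog_arm(
  steps=[
    [-0.03, 0, -0.03, 0, 0, 0],
    [-0.06, 0, -0.06, 0, 0, 0],
    [-0.09, 0, -0.08, 0, 0, 0],
    [-0.12, 0, -0.1, 0, 0, 0],
    [-0.13, 0, -0.1, 0, 0, 0],
  ],
)

```text
time_s: 16.8
eef_pos: [0.4052, -0.0585, 0.297]
orientation: [-3.125, -0.292, -0.013]
wrist_force: [1.8, 0.3, -0.6]
gripper_width: -0.0001
grasp_force: 0.0
```

```bash
python3 -c "
from h import *
import cv2
chk();knob();cv2.imwrite('pics/s8.png',ctrl.grab_frame('scene')[:,:,::-1])"
```

```text
16.8 mill [-0.1851 -0.1069  0.297 ] Fmill [ 1.8 -0.  -0.6] w -0.0001
top blob 80 220 229 232 241
exp standing [219. 232.] dropped [222. 236.]
knob rows [140.42 187.   199.  ] cols 275.0 172 (standing ~162-180, dropped ~+20)
```

The pin has dropped: the knob is 20 px lower in the scene (about 44 mm), and I felt a 6 N stop. Now I'll press it home from above.

```bash
python3 -c "
from h import *
p=atz('top',225,237,.167);q=atz('scene',275.5,188,.158);print(p,q)
x=MR.apply([1,0,0]);Rt=R.from_matrix(np.c_[x,np.cross([0,0,-1],x),[0,0,-1]]);rel([.5675,.079,.25],Rt)"
```

```text
[0.56586794 0.0747622  0.167     ] [0.5758469  0.09545011 0.158     ]
shift [ 0.1842 -0.1037  0.0448] turn [-0.09 -0.2   0.41]
```

jog_arm(
  steps=[
    [0.04, -0.022, 0, 0, 0, 0.4],
    [0.08, -0.045, 0, 0, 0, 0.4],
    [0.12, -0.068, 0, 0, 0, 0.4],
    [0.16, -0.09, 0.01, 0, 0, 0.4],
    [0.1842, -0.1037, 0.03, 0, -0.2, 0.4],
  ],
)

```text
time_s: 17.45
eef_pos: [0.5703, 0.0824, 0.2624]
orientation: [3.126, 0.29, -0.002]
wrist_force: [-0.4, 0.4, 0.5]
gripper_width: -0.0001
grasp_force: 0.0
```

jog_arm(
  steps=[
    [0, 0, 0.02, 0, 0, 0],
    [0, 0, 0.04, 0, 0, 0],
    [0, 0, 0.055, 0, 0, 0],
    [0, 0, 0.062, 0, 0, 0],
    [0, 0, 0.062, 0, 0, 0],
  ],
)

```text
time_s: 17.95
eef_pos: [0.5667, 0.0787, 0.2009]
orientation: [3.128, 0.284, -0.006]
wrist_force: [-0.2, -0.6, 0.8]
gripper_width: 0.0001
grasp_force: 0.0
```

```bash
python3 -c "
from h import *
st();mill();rel([.5675,.079,.2])"
```

```text
17.95 [0.5667 0.0787 0.2009] w 0.0001 F [-0.2 -0.6  0.8] T [-0.01  0.   -0.  ] g 0.0
17.95 mill [-0.0015 -0.0011  0.2009] Fmill [-0.3 -0.6  0.8] w 0.0001
shift [ 0.0009 -0.0002  0.0009] turn None
```

Tips are at 0.176, with the knob top expected at 0.165–0.170. I'll press slowly.

jog_arm(
  steps=[
    [0, 0, 0.002, 0, 0, 0],
    [0, 0, 0.004, 0, 0, 0],
    [0, 0, 0.006, 0, 0, 0],
    [0, 0, 0.008, 0, 0, 0],
    [0, 0, 0.009, 0, 0, 0],
  ],
)

```text
time_s: 18.45
eef_pos: [0.5668, 0.0788, 0.193]
orientation: [-3.129, -0.284, 0.003]
wrist_force: [-0.4, 0.0, -0.0]
gripper_width: 0.0
grasp_force: 0.0
```

jog_arm(
  steps=[
    [0, 0, 0.001, 0, 0, 0],
    [0, 0, 0.002, 0, 0, 0],
    [0, 0, 0.003, 0, 0, 0],
    [0, 0, 0.003, 0, 0, 0],
  ],
)

```text
time_s: 18.85
eef_pos: [0.5674, 0.079, 0.1908]
orientation: [-3.128, -0.284, 0.001]
wrist_force: [-0.2, 0.4, 5.6]
gripper_width: 0.0001
grasp_force: 2.8
```

Contact at a tip height of about 0.166, so about 5 mm to go.

jog_arm(
  steps=[
    [0, 0, 0.001, 0, 0, 0],
    [0, 0, 0.002, 0, 0, 0],
    [0, 0, 0.003, 0, 0, 0],
    [0, 0, 0.003, 0, 0, 0],
  ],
)

```text
time_s: 19.25
eef_pos: [0.5672, 0.079, 0.1875]
orientation: [-3.128, -0.284, 0.002]
wrist_force: [0.0, 0.8, 2.7]
gripper_width: -0.0001
grasp_force: 1.6
```

jog_arm(
  steps=[
    [0, 0, 0.001, 0, 0, 0],
    [0, 0, 0.002, 0, 0, 0],
    [0, 0, 0.003, 0, 0, 0],
    [0, 0, 0.003, 0, 0, 0],
  ],
)

```text
time_s: 19.65
eef_pos: [0.5676, 0.0792, 0.1858]
orientation: [-3.127, -0.284, 0.0]
wrist_force: [-5.0, 1.4, 17.9]
gripper_width: 0.0003
grasp_force: 8.5
```

jog_arm(
  steps=[
    [0, 0, 0.001, 0, 0, 0],
    [0, 0, 0.001, 0, 0, 0],
  ],
)

```text
time_s: 19.85
eef_pos: [0.5677, 0.0792, 0.1856]
orientation: [-3.127, -0.284, -0.001]
wrist_force: [-7.7, -0.2, 24.5]
gripper_width: 0.0
grasp_force: 12.5
```

Stiff at 24 N and a tip height of about 0.161, so the pin is home. I'll retreat and check.

jog_arm(
  steps=[
    [0, 0, -0.02, 0, 0, 0],
    [0, 0, -0.05, 0, 0, 0],
    [0, 0, -0.09, 0, 0, 0],
    [-0.03, 0, -0.12, 0, 0, 0],
    [-0.06, 0, -0.13, 0, 0, 0],
  ],
)

```text
time_s: 20.35
eef_pos: [0.5085, 0.0674, 0.3155]
orientation: [3.128, 0.282, 0.001]
wrist_force: [-1.1, -0.4, 0.9]
gripper_width: 0.0004
grasp_force: 0.0
```

jog_arm(
  steps=[
    [-0.04, 0, 0, 0, 0, 0],
    [-0.08, 0, 0, 0, 0, 0],
    [-0.11, 0, 0, 0, 0, 0],
    [-0.11, 0, 0, 0, 0, 0],
  ],
)

```text
time_s: 20.75
eef_pos: [0.3975, 0.0475, 0.3135]
orientation: [-3.126, -0.285, 0.003]
wrist_force: [0.5, 0.1, 0.1]
gripper_width: -0.0
grasp_force: 0.0
```

```bash
python3 -c "
from h import *
import cv2
chk();knob();a=ctrl.grab_frame('scene')[:,:,::-1];t=ctrl.grab_frame('top')[:,:,::-1]
b=cv2.imread('pics/s8.png')
m=np.zeros((600,800,3),np.uint8)
m[:300,:400]=cv2.resize(b[160:250,240:360],(400,300),interpolation=cv2.INTER_CUBIC);m[:300,400:]=cv2.resize(a[160:250,240:360],(400,300),interpolation=cv2.INTER_CUBIC)
m[300:,:400]=cv2.resize(a,(400,300));m[300:,400:]=cv2.resize(t,(400,300));cv2.imwrite('pics/m9.png',m)"
```

```text
20.75 mill [-0.1736 -0.0013  0.3135] Fmill [0.6 0.  0.1] w -0.0
top blob 79 221 230 232 241
exp standing [219. 232.] dropped [222. 236.]
knob rows [140.34 190.   202.  ] cols 275.0 168 (standing ~162-180, dropped ~+20)
```

View pics/m9.png

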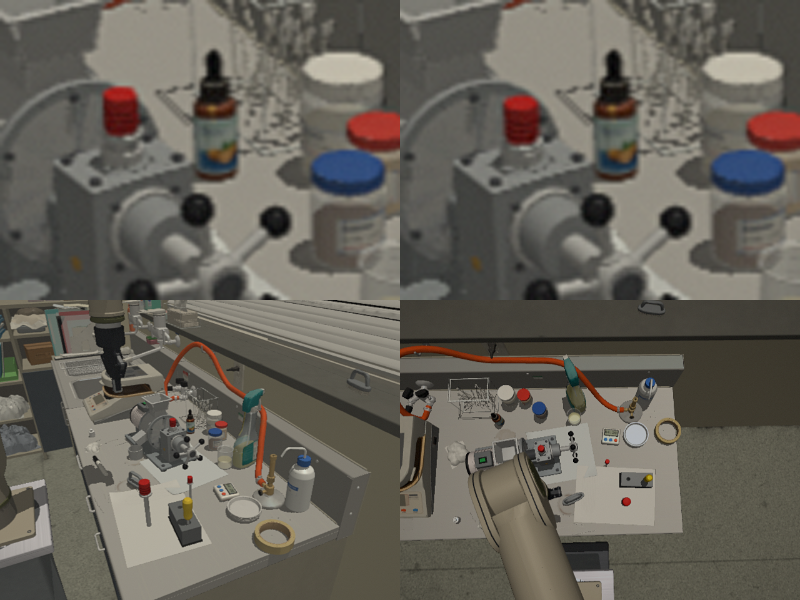

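The knob sits 3 px lower than before the push, with the collar on the bush, and the other objects are where they were. I'll hand in.

```bash
python3 -c "
from bench import ctrl
print(ctrl.sign_off())"
```

```text
the job is handed in; nothing more can be done
None
```

The job is handed in at about 21 s: the lock pin dropped into the cross-hole when I turned the star, and I pressed it until it went stiff at about 24 N with its collar on the bush; the judge's verdict wasn't shown.

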